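Calibrate the bench balance

ROBOT

A 6-joint arm with a two-finger parallel gripper is mounted at the origin on the work surface. World frame = base frame: x ahead of the robot, y to its left, z up, the work surface at z = 0. Lengths are in m, angles in rad, forces in N, time in s.
With the tool pointing down it reaches from about 0.35 to 0.85 m from the base axis. Payload 8.1 kg.
Tool frame: the origin (TCP) lies on the centre line of the jaws, within the pads' length; the fingertips stand 22 mm ahead of it and the grasp point (between the pads) lies 3 mm ahead of it; z points along the fingers, y is the line along which they close (so a half turn about z gives the same grasp; the last joint's range is limited). The gripper opens to 85 mm and grips with 20 to 120 N. Pads are 22 mm wide; open, the fingers measure 114 mm over their backs; the gripper's body (76 mm by 85 mm) begins 54 mm behind the grasp point. The pads swing forward as they close: fully open they stand 13 mm farther back than shut.
Start: joints at [1.207, 0.13, 1.488, -0, 1.523, -0.085], TCP at [0.165, 0.577, 0.253] pointing down, gripper open.
Joint ranges: [-2.96, 2.96], [-0.89, 2.26], [0.02, 2.5], [-1.34, 4.48], [0, 2.73], [-2.66, 2.66]. Speed limits (rad/s): [2.39, 2.39, 2.79, 3.14, 3.14, 3.14].

INTERFACE

Orientations are given as [roll, pitch, yaw] about the fixed x, y, z axes, in that order (R = Rz(yaw) Ry(pitch) Rx(roll)).
In Python, from rig import get_state, read_camera, hand_in gives the robot as it stands.
- The arm moves only by the shell command python3 -m pendant 'ROWS' [OPENING] [FORCE]. ROWS is JSON, a list of rows, each an object of numbers: "dx", "dy", "dz": the shift along the tool's x, y, z in m; "rx", "ry", "rz": the turn, a rotation vector about the tool's x, y, z in degrees. In form: [{"dx": .., "dy": .., "dz": .., "rx": .., "ry": .., "rz": ..}, ...]. A call has 1 to 10 rows; each row is the pose to reach, as a shift and turn from the pose commanded when the call began, along the tool's axes at that moment; what a row does not reach only later rows make up. A row lasts 1/12 s, in which the tool goes at most 41.7 mm and 7.16 degrees, less where a joint would pass 70% of its speed; a pose out of reach is approached as far as the arm can. A call with a gripper value outside its range is refused whole. OPENING is the closure, from -1 (fully open) to 1 (shut), set as the call begins (- or left out, the last holds). The fingers move at their own pace and stop on an object; FORCE is the grip in N (left out, the last holds). Time passes only in rows, so rows that repeat a pose let the fingers close. It gives the time, the measured TCP pose, the force, the opening and the grip force at its end, in the units of the state.
- get_state(): the state, without advancing time (a new reading comes with each control period).
- read_camera(name): name is "scene" or "top" or "wrist"; returns a dict with "pixels" (384x512x3 uint8, red, green, blue), "fov_y" (degrees; the focal length in pixels is half the picture's height over the tangent of half this angle, whatever the lens; pixels are square), "cx", "cy" (the principal point, pixels), "k1" (the pictures are not rectified: a ray, as slopes to the right and down, at radius r is drawn at 1 + k1 r^2 times it, then the intrinsics apply), "xyz" and "rotation" of the camera in the world; the wrist camera has in their place "tool_from_camera" (4x4, takes a point from camera to tool coordinates, whose origin is the TCP and whose axes are the flange's). Camera axes: x right, y up, looking along -z (the intrinsics and any distortion apply to the point x, -y, -z); pixel columns grow to the right and rows downward; lengths in m; the calibration is good to about 2 mm. A picture is of the moment at which its call begins: read the wrist's pose just before it. There is no depth.
- hand_in(): hands the job in; it is judged then, once.
The state is a dict: "time": time; "qpos": joint angles; "qvel": joint speeds; "tau": joint torques, N m; "ee_pos": TCP position; "orientation": TCP orientation; "force": force on the tool from outside, world axes, zero at the start; "moment": the same for the moment, N m; "finger_gap": finger opening in m; "grip_force": force on a finger pad.
Only numpy, scipy, OpenCV 4.12 (cv2) and the standard library are available. Lean on these libraries where they do the work, as an engineer would, in place of code of your own. Each camera call takes 0.05 s, during which the arm holds its last target. There are 200 camera calls.

TASK

Calibrate the bench balance: set the steel weight, the brass weight and the green block weight upright and gently on the floor of its steel weighing tray, side by side, and let go of them. Then take the orange stylus from its stand, reach its pin down through the yellow-ringed hole in the balance's front panel and press the recessed red button fully down without ramming it; finish while still holding the stylus and keeping the button down. Leave everything else on the table where it is.

Things in the scene. Friction and masses are not known exactly. Their poses are not given: they have to be found in the camera images.
- pan (a point): centre of the inner floor of the steel weighing tray of the white bench balance. Tray inside: 150 mm along this frame's x, 184 mm along its y, rim 15 mm above the floor, walls 3 mm; the floor lies 73 mm above the table. The frame has the yaw of the balance: x points from the balance's front panel towards its tray. The balance is fixed to the table, 260 x 210 mm, housing 65 mm high, and stands at a different place and yaw each time
- aperture (a point): centre of the mouth of the round hole, 15 mm across, in the flat top of the balance's front panel (65 mm above the table), ringed in yellow; 140 mm in -x and 55 mm in -y of the tray centre, in the tray's frame. The hole runs straight down, z up out of it. The red calibration button lies in it, its face 22 mm below the mouth
- cal_button (a joint): travel of the red calibration button in the hole, m: 0 up, 0.006 fully down against its stop. Springy: it starts to move at 1.8 N and reaches the stop at 4.8 N; it comes back up when let go. It counts as held down beyond 0.0045
- button_top (a point): centre of the red button's face, 13.6 mm across, moves with the button
- stylus_mid (a point): middle of the stylus's handle, where to grip it. The stylus stands upright in its stand: orange round handle with a black end, 16 mm across and 80 mm long, below it a steel pin 6 mm across and 46 mm long. z points from the pin towards the handle. This point is 40 mm above the handle's lower end and 86 mm above the pin's tip; 90 mm above the table while in the stand. 40 g
- stylus_tip (a point): lower end of the stylus's pin, 86 mm below stylus_mid along the stylus's axis
- stand: grey stylus stand, fixed, 60 x 60 x 50 mm high, origin at the centre of its underside; the pin stands loosely in an 11 mm hole in its middle and the handle's end rests on its top; lift the stylus 46 mm to clear it
- steel_weight_mid (a point): centre, 32 mm above its underside, of the bright steel calibration weight: cylinder 40 mm across and 48 mm high, with a 25 mm knob on top, 64 mm high in all, about 0.5 kg, standing upright; z up
- brass_weight_mid (a point): centre, 25 mm above its underside, of the brass calibration weight: cylinder 30 mm across and 36 mm high, with a 19 mm knob on top, 50 mm high in all, about 0.2 kg, standing upright; z up
- block_weight_mid (a point): centre, 22 mm above its underside, of the green block weight: 34 mm along its x, 54 mm along its y, 44 mm high, a brass plug in its top, about 0.45 kg; z up
- mug: red mug, 80 mm across, 90 mm high: a bystander, to be left alone; origin at its underside
- bottle: amber glass bottle with white cap, 64 mm across, 130 mm high: a bystander, to be left alone; origin at its underside
- objective: dark steel microscope objective, 30 mm across, 46 mm high, standing on its mount: a bystander, to be left alone; origin at its underside
- screwdriver: yellow-handled screwdriver, 150 mm long, lying on the table: a bystander, to be left alone; origin on its underside
- petri: covered glass dish, 96 mm across, 20 mm high: a bystander, to be left alone; origin at its underside
- beaker: white ceramic cup, 70 mm across, 90 mm high: a bystander, to be left alone; origin at its underside
Things that resemble listed ones, but are neither listed nor needed, are in the scene too. Leave any pink look-alike of the part that bears steel_weight_mid alone. Of the things shaped like the part that bears stylus_mid, the orange one is meant.

How it is judged:
By the outcome, as a careful person would: the job done as asked, in the order asked, and still so for the second after the job is handed in, while the arm keeps its last pose, push and grip.
It also fails if it takes over 72 s, if anything falls off the work surface, if the arm or the gripper's body presses on something with over 40 N, if the wrist force passes 120 N, or if a joint passes its speed limit or range.

## Working session

There is one attempt and no reset: what is moved stays moved. The work goes in short steps, Python scripts to look and compute and a shell command to move; the robot and the scene stay as the last step left them, time stands still between calls to the robot, and variables do not carry over. Pictures are saved under pics/ and viewed, at most 13 in all, crops included, and the job is handed in when it is done.

```bash
mkdir -p pics; ls
cat > h.py <<'E'
import numpy as np, cv2
from rig import get_state, read_camera
from scipy.spatial.transform import Rotation as R
def cam(name):
    s=get_state(); c=read_camera(name); c['s']=s
    if 'tool_from_camera' in c:
        T=np.eye(4); T[:3,:3]=R.from_euler('xyz',s['orientation']).as_matrix(); T[:3,3]=s['ee_pos']
        M=T@np.array(c['tool_from_camera']); c['xyz']=M[:3,3]; c['rotation']=M[:3,:3]
    c['R']=np.array(c['rotation']).reshape(3,3); c['xyz']=np.array(c['xyz'])
    c['f']=192/np.tan(np.radians(c['fov_y'])/2)
    return c
def ray(c,u,v):
    d=np.array([(u-c['cx'])/c['f'],(v-c['cy'])/c['f']]); p=d.copy()
    for _ in range(20): p=d/(1+c['k1']*(p@p))
    return c['R']@np.array([p[0],-p[1],-1])
def onz(c,u,v,z):
    r=ray(c,u,v); return c['xyz']+r*(z-c['xyz'][2])/r[2]
def proj(c,P):
    q=c['R'].T@(np.array(P)-c['xyz']); p=np.array([q[0],-q[1]])/-q[2]
    p=p*(1+c['k1']*(p@p)); return p*c['f']+[c['cx'],c['cy']]
def save(c,fn,crop=None,k=1):
    im=c['pixels'][:,:,::-1]
    if crop: a,b,x,y=crop; im=im[b:y,a:x]
    cv2.imwrite('pics/'+fn,cv2.resize(im,None,fx=k,fy=k,interpolation=cv2.INTER_CUBIC))
def blobs(c,lo,hi,amin=30):
    m=cv2.inRange(cv2.cvtColor(np.ascontiguousarray(c['pixels']),cv2.COLOR_RGB2HSV),np.array(lo),np.array(hi))
    n,_,st,ce=cv2.connectedComponentsWithStats(m)
    return [(st[i].tolist(),ce[i].round(1).tolist()) for i in range(1,n) if st[i][4]>=amin]
E
python3 - <<'E'
from h import *
for n in ['top','scene']:
    c=cam(n); save(c,n+'.png',k=1.5); print(n,c['xyz'],c['R'].round(3).tolist(),c['f'],c['k1'],c['cx'],c['cy'])
print(get_state())
E
```

```text
picsTraceback (most recent call last):
  File "<stdin>", line 3, in <module>
  File "h.py", line 9, in cam
    c['R']=np.array(c['rotation']).reshape(3,3); c['xyz']=np.array(c['xyz'])
           ~~~~~~~~~~~~~~~~~~~~~~~~~~~~~~~^^^^^
ValueError: cannot reshape array of size 3 into shape (3,3)
```

Rotation is given as roll/pitch/yaw.

```bash
sed -i "s/c\['R'\]=np.array(c\['rotation'\]).reshape(3,3)/r=np.array(c['rotation']); c['R']=r if r.size==9 else R.from_euler('xyz',r).as_matrix()/" h.py
python3 - <<'E'
from h import *
for n in ['top','scene']:
    c=cam(n); save(c,n+'.png',k=1.5); print(n,c['xyz'],c['rotation'],c['R'].round(3).tolist(),c['f'],c['k1'],c['cx'],c['cy'])
print(get_state())
E
```

```text
top [0.35972653 0.03190854 1.11520532] [ 0.19583874 -0.02935131 -1.57202144] [[-0.001, 0.981, -0.195], [-1.0, 0.005, 0.029], [0.029, 0.195, 0.98]] 354.47200586731674 0.016550721446486873 254.9358119747505 193.4464589274715
scene [ 1.34147308 -0.43103203  0.71778501] [ 0.95964431 -0.01953886  1.05940724] [[0.489, -0.508, 0.709], [0.872, 0.267, -0.411], [0.02, 0.819, 0.574]] 389.30894163446703 -0.049297502554639085 257.73790912539096 187.07825605667097
{'time': 0.15, 'qpos': array([ 1.20661457e+00,  1.31006251e-01,  1.48902790e+00,  2.25383186e-06,
        1.52297856e+00, -8.53916628e-02]), 'qvel': array([-0.00094536, -0.00265685, -0.0025646 ,  0.00019945, -0.00206845,
       -0.00054114]), 'tau': array([ 4.97475401e-05, -5.70056319e+01, -5.01161814e+01, -3.35155719e-04,
        9.44898493e-03, -1.04761007e-04]), 'ee_pos': array([0.16495161, 0.57648191, 0.25247496]), 'orientation': array([-3.14017796e+00, -1.23356575e-04,  2.86280236e+00]), 'force': array([-0.88944332, -1.18831177, -0.90491483]), 'moment': array([0.00633874, 0.04572527, 0.01265324]), 'grip_force': 0.0, 'finger_gap': 0.08534084514267147}
```

View pics/top.png

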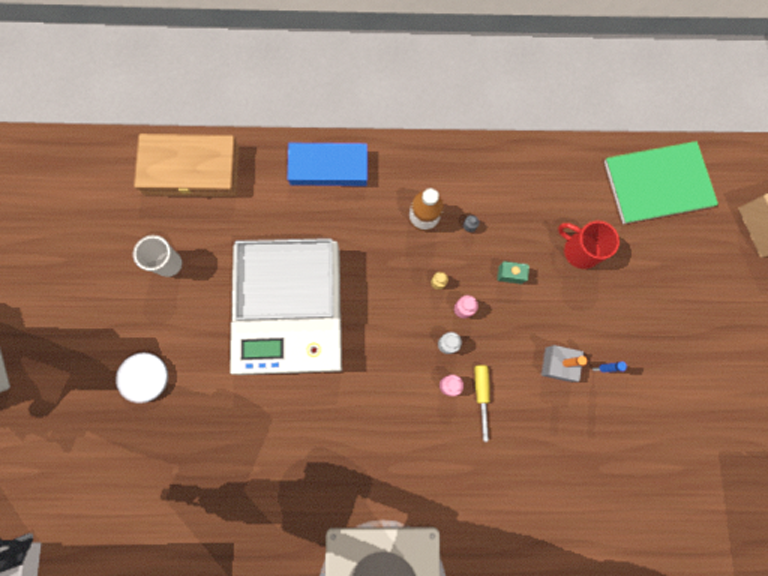

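View pics/scene.png

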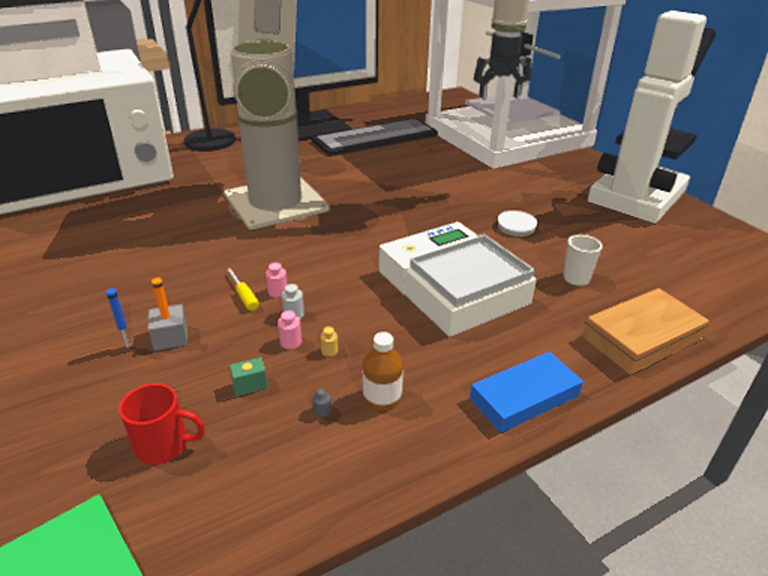

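The top view (1.5x) has the balance at (286,307) with its ring at (314,350), steel at (450,342) between two pinks, brass at (440,281), block at (515,272), stand at (563,364) and the orange stylus's top at (581,361). The scene view agrees.

```bash
cat > m.py <<'E'
from h import *
c=cam('top')
P=np.ascontiguousarray(c['pixels'])
def pick(bl,u,v): return min(bl,key=lambda b:np.hypot(b[1][0]-u,b[1][1]-v))
g=pick(blobs(c,[65,120,40],[90,255,255],20),343,181)
y=pick(blobs(c,[15,120,120],[32,255,255],5),209,233)
b=pick(blobs(c,[15,100,80],[32,255,255],10),293,187)
o=pick(blobs(c,[5,180,100],[15,255,255],10),382,241)
for n,q,z in [('block top-ish',g,.04),('ring',y,.065),('brass',b,.035),('orange',o,.1)]:
    print(n,q,onz(c,*q[1],z).round(3))
print('steel knob',onz(c,300,227,.064).round(3),'steel mid',onz(c,300,228,.032).round(3))
# white balance outline
m=cv2.inRange(cv2.cvtColor(P,cv2.COLOR_RGB2HSV),np.array([0,0,120]),np.array([179,70,255])); m[:, :145]=0;m[:,240:]=0;m[:150]=0;m[270:]=0
m=cv2.morphologyEx(m,cv2.MORPH_OPEN,np.ones((5,5)))
cs,_=cv2.findContours(m,cv2.RETR_EXTERNAL,cv2.CHAIN_APPROX_NONE); k=max(cs,key=cv2.contourArea)
r=cv2.minAreaRect(k); bx=cv2.boxPoints(r); print(r)
for p in bx: print(p,onz(c,*p,.065).round(3))
E
python3 m.py
python3 - <<'E'
from h import *
c=cam('top'); save(c,'t2.png',(140,150,430,275),2.7)
E
```

```text
block top-ish ([405, 95, 73, 53, 2628], [440.7, 120.8]) [ 0.817 -0.606  0.04 ]
ring ([287, 181, 12, 12, 75], [292.4, 187.0]) [ 0.589 -0.113  0.065]
brass ([287, 181, 12, 12, 109], [292.5, 186.6]) [ 0.596 -0.118  0.035]
orange ([376, 239, 9, 5, 31], [380.2, 241.3]) [ 0.423 -0.357  0.1  ]
steel knob [ 0.467 -0.133  0.064] steel mid [ 0.467 -0.138  0.032]
((190.0, 204.0), (90.0, 74.0), 90.0)
[153. 159.] [0.674 0.312 0.065]
[227. 159.] [0.676 0.087 0.065]
[227. 249.] [0.402 0.083 0.065]
[153. 249.] [0.402 0.297 0.065]
```

View pics/t2.png

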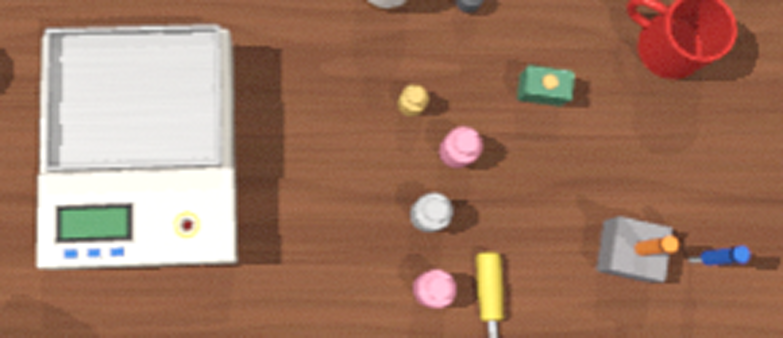

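Run:
```python
from h import *
c=cam('top')
t=lambda u,v,z:onz(c,140+u/2.7,150+v/2.7,z)
for n,u,v,z in [('ring',187,225,.065),('FL',38,268,.065),('FR',236,262,.065),('rimTL',45,32,.088),('rimTR',226,27,.088),('steelknob',436,205,.064),('brassknob',416,94,.05),('plug',550,82,.044),('stylusbase',640,248,.05),('stylustop',671,244,.13),('blockTL',527,67,.044),('blockTR',574,67,.044)]: print(n,t(u,v,z).round(3))
d=t(236,262,.065)-t(38,268,.065); print('len',np.linalg.norm(d),'yaw of balance x',np.degrees(np.arctan2(d[1],d[0]))+90)
w=cam('wrist'); print(np.array(w['tool_from_camera']).round(3),w['f'])
```

```text
ring [0.448 0.135 0.065]
FL [0.402 0.294 0.065]
FR [0.408 0.082 0.065]
rimTL [0.658 0.294 0.088]
rimTR [0.666 0.095 0.088]
steelknob [ 0.47  -0.138  0.064]
brassknob [ 0.599 -0.121  0.05 ]
plug [ 0.615 -0.277  0.044]
stylusbase [ 0.424 -0.367  0.05 ]
stylustop [ 0.424 -0.369  0.13 ]
blockTL [ 0.633 -0.251  0.044]
blockTR [ 0.633 -0.306  0.044]
len 0.21228435654908306 yaw of balance x 1.6770851869722065
[[-0.     0.965  0.262  0.065]
 [ 1.     0.     0.002  0.   ]
 [ 0.002  0.262 -0.965 -0.12 ]
 [ 0.     0.     0.     1.   ]] 277.6291056314994
```

```bash
cat > go.py <<'E'
import sys
from h import *
x,y,z,yaw=map(float,sys.argv[1:5])
s=get_state(); T=R.from_euler('xyz',s['orientation'])
Rt=R.from_euler('xyz',[np.pi,0,np.radians(yaw)])
d=T.inv().apply(np.array([x,y,z])-s['ee_pos'])*1000
print('pos',s['ee_pos'].round(4),'rpy',np.degrees(s['orientation']).round(2),'F',s['force'].round(2),'gap',s['finger_gap'],'t',s['time'])
rv=(T.inv()*Rt).as_rotvec(degrees=True)
print('d mm',d.round(1),'rot',rv.round(2),'rows',max(np.linalg.norm(d)/41.7,np.linalg.norm(rv)/7.16).round(1))
E
python3 go.py 0.47 -0.138 0.20 164
```

```text
pos [0.1651 0.5767 0.2531] rpy [-179.97   -0.    164.03] F [-0.02 -0.51 -0.04] gap 0.08545596274617658 t 0.35
d mm [-489.9 -603.2   53.3] rot [-0.03 -0.    0.03] rows 18.7
```

```bash
python3 -m pendant '[{"dx":-0.25,"dy":-0.31},{"dx":-0.25,"dy":-0.31},{"dx":-0.25,"dy":-0.31},{"dx":-0.25,"dy":-0.31},{"dx":-0.25,"dy":-0.31},{"dx":-0.25,"dy":-0.31},{"dx":-0.25,"dy":-0.31},{"dx":-0.25,"dy":-0.31},{"dx":-0.25,"dy":-0.31},{"dx":-0.25,"dy":-0.31}]' -- -1 30; python3 go.py 0.47 -0.138 0.20 164
```

```text
pos [0.1651 0.5767 0.2531] rpy [-179.97   -0.    164.03] F [-0.02 -0.51 -0.04] gap 0.08545596274617658 t 0.35
d mm [-489.9 -603.2   53.3] rot [-0.03 -0.    0.03] rows 18.7invalid input: not JSON, or not a number
```

```bash
python3 -m pendant '[{"dx":-0.25,"dy":-0.31},{"dx":-0.25,"dy":-0.31},{"dx":-0.25,"dy":-0.31},{"dx":-0.25,"dy":-0.31},{"dx":-0.25,"dy":-0.31},{"dx":-0.25,"dy":-0.31},{"dx":-0.25,"dy":-0.31},{"dx":-0.25,"dy":-0.31},{"dx":-0.25,"dy":-0.31},{"dx":-0.25,"dy":-0.31}]' -1 30; python3 go.py 0.47 -0.138 0.20 164
```

```text
pos [0.1651 0.5767 0.2531] rpy [-179.97   -0.    164.03] F [-0.02 -0.51 -0.04] gap 0.08545596274617658 t 0.35
d mm [-489.9 -603.2   53.3] rot [-0.03 -0.    0.03] rows 18.7invalid input at $[0]: expected keys dx, dy, dz, rx, ry, rz
```

```bash
python3 -m pendant '[{"dx":-0.05,"dy":-0.06,"dz":0,"rx":0,"ry":0,"rz":0},{"dx":-0.25,"dy":-0.31,"dz":0,"rx":0,"ry":0,"rz":0},{"dx":-0.25,"dy":-0.31,"dz":0,"rx":0,"ry":0,"rz":0},{"dx":-0.25,"dy":-0.31,"dz":0,"rx":0,"ry":0,"rz":0},{"dx":-0.25,"dy":-0.31,"dz":0,"rx":0,"ry":0,"rz":0},{"dx":-0.25,"dy":-0.31,"dz":0,"rx":0,"ry":0,"rz":0},{"dx":-0.25,"dy":-0.31,"dz":0,"rx":0,"ry":0,"rz":0},{"dx":-0.25,"dy":-0.31,"dz":0,"rx":0,"ry":0,"rz":0},{"dx":-0.25,"dy":-0.31,"dz":0,"rx":0,"ry":0,"rz":0},{"dx":-0.25,"dy":-0.31,"dz":0,"rx":0,"ry":0,"rz":0}]' -1 30; python3 go.py 0.47 -0.138 0.20 164
```

```text
time: 1.18
ee_pos: [0.321, 0.2069, 0.2535]
orientation: [-3.141, 0.002, 2.861]
force: [0.1, -0.2, -0.2]
finger_gap: 0.0855
grip_force: 0.0
pos [0.321  0.2069 0.2535] rpy [-1.7998e+02  9.0000e-02  1.6395e+02] F [ 0.15 -0.21 -0.18] gap 0.08545296862582567 t 1.1833
d mm [-238.5 -290.2   54. ] rot [-0.02  0.09 -0.05] rows 9.1
```

```bash
python3 -m pendant '[{"dx":-0.238,"dy":-0.29,"dz":0.053,"rx":0,"ry":0,"rz":0},{"dx":-0.238,"dy":-0.29,"dz":0.053,"rx":0,"ry":0,"rz":0},{"dx":-0.238,"dy":-0.29,"dz":0.053,"rx":0,"ry":0,"rz":0},{"dx":-0.238,"dy":-0.29,"dz":0.053,"rx":0,"ry":0,"rz":0},{"dx":-0.238,"dy":-0.29,"dz":0.053,"rx":0,"ry":0,"rz":0},{"dx":-0.238,"dy":-0.29,"dz":0.053,"rx":0,"ry":0,"rz":0},{"dx":-0.238,"dy":-0.29,"dz":0.053,"rx":0,"ry":0,"rz":0},{"dx":-0.238,"dy":-0.29,"dz":0.053,"rx":0,"ry":0,"rz":0},{"dx":-0.238,"dy":-0.29,"dz":0.053,"rx":0,"ry":0,"rz":0},{"dx":-0.238,"dy":-0.29,"dz":0.053,"rx":0,"ry":0,"rz":0}]' - - 
python3 -m pendant '[{"dx":0,"dy":0,"dz":0,"rx":0,"ry":0,"rz":0},{"dx":0,"dy":0,"dz":0,"rx":0,"ry":0,"rz":0}]' -0.3 30; python3 go.py 0.47 -0.138 0.20 164
python3 - <<'E'
from h import *
c=cam('wrist'); save(c,'w1.png',k=1.4)
for n,p in [('steel',(.47,-.138,.064)),('brass',(.599,-.121,.05))]: print(n,proj(c,p)*1.4)
E
```

```text
time: 2.02
ee_pos: [0.4699, -0.1397, 0.1987]
orientation: [-3.14, -0.001, 2.859]
force: [0.8, -0.2, -0.6]
finger_gap: 0.0855
grip_force: 0.0
time: 2.18
ee_pos: [0.4688, -0.1342, 0.2]
orientation: [3.141, -0.001, 2.862]
force: [-0.0, 0.9, -0.5]
finger_gap: 0.0641
grip_force: 0.0
pos [ 0.4688 -0.1342  0.2   ] rpy [ 1.7997e+02 -6.0000e-02  1.6396e+02] F [-0.    0.92 -0.54] gap 0.06409349567242277 t 2.1833
d mm [-2.2 -3.4  0. ] rot [ 0.03 -0.06 -0.04] rows 0.1
steel [354.95911994 267.28291154]
brass [420.58659972 406.75397264]
```

View pics/w1.png

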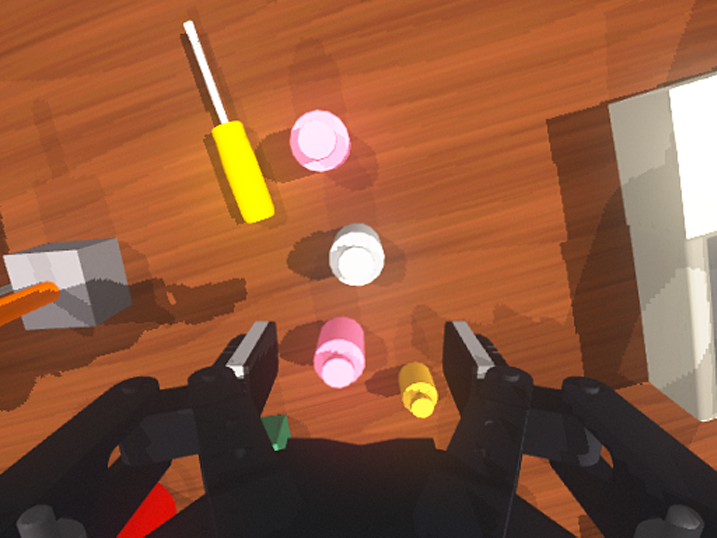

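Steel knob at (357,265), within 2 px of the prediction; brass at (422,405) also fits. Refine and descend.

```bash
python3 - <<'E'
from h import *
c=cam('wrist')
print(onz(c,357/1.4,265/1.4,.064),onz(c,422/1.4,405/1.4,.05), onz(c,357/1.4,282/1.4,.0))
E
python3 go.py 0.47 -0.137 0.03 164
```

```text
[ 0.46910886 -0.13562921  0.064     ] [ 0.59822333 -0.1187609   0.05      ] [ 0.49924448 -0.14487822  0.        ]
pos [ 0.469  -0.1332  0.2006] rpy [1.7998e+02 2.0000e-02 1.6409e+02] F [-1.13  0.38  0.26] gap 0.055470250954627626 t 2.2833
d mm [ -2.   -3.5 170.6] rot [0.02 0.02 0.09] rows 4.1
```

```bash
python3 -m pendant '[{"dx":-0.001,"dy":-0.003,"dz":0.04,"rx":0,"ry":0,"rz":0},{"dx":-0.001,"dy":-0.003,"dz":0.08,"rx":0,"ry":0,"rz":0},{"dx":-0.001,"dy":-0.003,"dz":0.115,"rx":0,"ry":0,"rz":0},{"dx":-0.001,"dy":-0.003,"dz":0.145,"rx":0,"ry":0,"rz":0},{"dx":-0.001,"dy":-0.003,"dz":0.162,"rx":0,"ry":0,"rz":0},{"dx":-0.001,"dy":-0.003,"dz":0.17,"rx":0,"ry":0,"rz":0},{"dx":-0.001,"dy":-0.003,"dz":0.17,"rx":0,"ry":0,"rz":0}]' && python3 -m pendant '[{"dx":0,"dy":0,"dz":0,"rx":0,"ry":0,"rz":0},{"dx":0,"dy":0,"dz":0,"rx":0,"ry":0,"rz":0},{"dx":0,"dy":0,"dz":0,"rx":0,"ry":0,"rz":0},{"dx":0,"dy":0,"dz":0,"rx":0,"ry":0,"rz":0},{"dx":0,"dy":0,"dz":0,"rx":0,"ry":0,"rz":0}]' 1 40
```

```text
time: 2.87
ee_pos: [0.468, -0.1358, 0.029]
orientation: [3.141, -0.003, 2.865]
force: [0.2, 0.6, 0.4]
finger_gap: 0.0551
grip_force: 0.0
time: 3.28
ee_pos: [0.4707, -0.1377, 0.0321]
orientation: [3.141, 0.003, 2.863]
force: [-1.4, 2.8, 7.4]
finger_gap: 0.0392
grip_force: 41.6
```

```bash
python3 -m pendant '[{"dx":0,"dy":0,"dz":-0.02,"rx":0,"ry":0,"rz":0},{"dx":0,"dy":0,"dz":-0.06,"rx":0,"ry":0,"rz":0},{"dx":0,"dy":0,"dz":-0.10,"rx":0,"ry":0,"rz":0},{"dx":0,"dy":0,"dz":-0.14,"rx":0,"ry":0,"rz":0},{"dx":0,"dy":0,"dz":-0.16,"rx":0,"ry":0,"rz":0},{"dx":0,"dy":0,"dz":-0.16,"rx":0,"ry":0,"rz":0}]'; python3 go.py .584 .253 .19 91.9
```

```text
time: 3.78
ee_pos: [0.4724, -0.1388, 0.1969]
orientation: [-3.14, 0.011, 2.863]
force: [1.1, -1.3, -4.5]
finger_gap: 0.0388
grip_force: 42.4
pos [ 0.4724 -0.1388  0.1969] rpy [-179.93    0.61  164.02] F [ 1.08 -1.31 -4.47] gap 0.038825226823768065 t 3.7833
d mm [  0.6 407.4   6.4] rot [ 0.32  0.57 72.12] rows 10.1
```

```bash
python3 -m pendant '[{"dx":0,"dy":0.02,"dz":0,"rx":0,"ry":0,"rz":3},{"dx":0,"dy":0.06,"dz":0,"rx":0,"ry":0,"rz":9},{"dx":0,"dy":0.1,"dz":0,"rx":0,"ry":0,"rz":16},{"dx":0,"dy":0.14,"dz":0,"rx":0,"ry":0,"rz":23},{"dx":0,"dy":0.18,"dz":0,"rx":0,"ry":0,"rz":30},{"dx":0,"dy":0.22,"dz":0,"rx":0,"ry":0,"rz":37},{"dx":0,"dy":0.26,"dz":0,"rx":0,"ry":0,"rz":44},{"dx":0,"dy":0.3,"dz":0,"rx":0,"ry":0,"rz":51},{"dx":0,"dy":0.34,"dz":0,"rx":0,"ry":0,"rz":58},{"dx":0,"dy":0.37,"dz":0,"rx":0,"ry":0,"rz":64}]'; python3 go.py .584 .253 .19 91.9
```

```text
time: 4.62
ee_pos: [0.5689, 0.2157, 0.1873]
orientation: [-3.138, 0.001, 1.779]
force: [1.2, -0.5, -4.9]
finger_gap: 0.0391
grip_force: 42.2
pos [0.5689 0.2157 0.1873] rpy [-1.7980e+02  3.0000e-02  1.0194e+02] F [ 1.25 -0.47 -4.9 ] gap 0.03914125330771097 t 4.6167
d mm [33.4 22.4 -2.8] rot [-0.2   0.05 10.04] rows 1.4
```

```bash
python3 -m pendant '[{"dx":0.02,"dy":0.015,"dz":0,"rx":0,"ry":0,"rz":6},{"dx":0.033,"dy":0.022,"dz":0,"rx":0,"ry":0,"rz":9},{"dx":0.033,"dy":0.022,"dz":0,"rx":0,"ry":0,"rz":9},{"dx":0.033,"dy":0.022,"dz":0,"rx":0,"ry":0,"rz":9},{"dx":0.033,"dy":0.022,"dz":0,"rx":0,"ry":0,"rz":9}]'; python3 go.py .584 .253 .112 91.9
python3 - <<'E'
from h import *
c=cam('wrist'); save(c,'w2.png',k=1.4)
E
```

```text
time: 5.03
ee_pos: [0.5834, 0.2503, 0.1882]
orientation: [-3.138, 0.001, 1.629]
force: [-0.7, 0.3, -5.0]
finger_gap: 0.0392
grip_force: 42.3
pos [0.5834 0.2503 0.1882] rpy [-1.7982e+02  8.0000e-02  9.3360e+01] F [-0.73  0.29 -4.96] gap 0.039241487108658386 t 5.0333
d mm [ 2.8  1.  76.2] rot [-0.18  0.08  1.46] rows 1.8
```

View pics/w2.png

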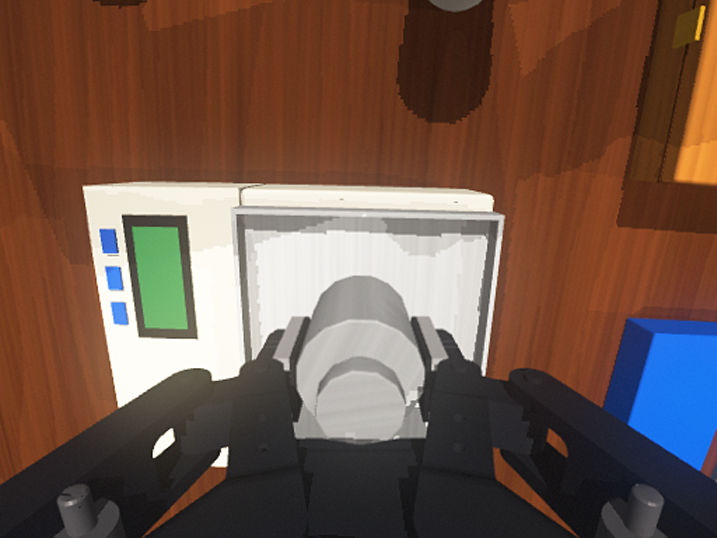

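```bash
python3 - <<'E'
from h import *
c=cam('wrist')
for u,v in [(235,209),(503,214),(232,420)]: print(onz(c,u/1.4,v/1.4,.088).round(4))
E
python3 -m pendant '[{"dx":0.002,"dy":0.001,"dz":0.03,"rx":0,"ry":0,"rz":1},{"dx":0.002,"dy":0.001,"dz":0.055,"rx":0,"ry":0,"rz":1},{"dx":0.002,"dy":0.001,"dz":0.07,"rx":0,"ry":0,"rz":1},{"dx":0.002,"dy":0.001,"dz":0.076,"rx":0,"ry":0,"rz":1},{"dx":0.002,"dy":0.001,"dz":0.076,"rx":0,"ry":0,"rz":1}]'
```

```text
[0.5113 0.2877 0.088 ]
[0.6639 0.2937 0.088 ]
[0.5049 0.1473 0.088 ]
time: 5.55
ee_pos: [0.5839, 0.2519, 0.1121]
orientation: [-3.138, 0.001, 1.61]
force: [-1.1, -0.1, -5.1]
finger_gap: 0.0388
grip_force: 42.4
```

```bash
python3 -m pendant '[{"dx":0,"dy":0,"dz":0.0015,"rx":0,"ry":0,"rz":0},{"dx":0,"dy":0,"dz":0.003,"rx":0,"ry":0,"rz":0},{"dx":0,"dy":0,"dz":0.0045,"rx":0,"ry":0,"rz":0},{"dx":0,"dy":0,"dz":0.006,"rx":0,"ry":0,"rz":0},{"dx":0,"dy":0,"dz":0.006,"rx":0,"ry":0,"rz":0}]'
```

```text
time: 5.97
ee_pos: [0.5856, 0.2534, 0.1088]
orientation: [3.141, -0.0, 1.611]
force: [-0.0, -1.0, -4.7]
finger_gap: 0.0389
grip_force: 42.4
```

```bash
python3 -m pendant '[{"dx":0,"dy":0,"dz":0.001,"rx":0,"ry":0,"rz":0},{"dx":0,"dy":0,"dz":0.002,"rx":0,"ry":0,"rz":0},{"dx":0,"dy":0,"dz":0.002,"rx":0,"ry":0,"rz":0}]'; python3 -m pendant '[{"dx":0,"dy":0,"dz":0.001,"rx":0,"ry":0,"rz":0},{"dx":0,"dy":0,"dz":0.0015,"rx":0,"ry":0,"rz":0},{"dx":0,"dy":0,"dz":0.0015,"rx":0,"ry":0,"rz":0}]'; python3 go.py .584 .253 .2 91.9
```

```text
time: 6.22
ee_pos: [0.5852, 0.2533, 0.1061]
orientation: [-3.141, 0.0, 1.611]
force: [-0.1, -0.0, -5.3]
finger_gap: 0.039
grip_force: 42.4
time: 6.47
ee_pos: [0.5854, 0.2534, 0.1053]
orientation: [3.141, -0.0, 1.611]
force: [-2.1, -0.0, -0.9]
finger_gap: 0.0392
grip_force: 43.0
pos [0.5854 0.2534 0.1053] rpy [179.98  -0.    92.3 ] F [-2.06 -0.03 -0.9 ] gap 0.039217007916109735 t 6.4667
d mm [ -0.3  -1.4 -94.7] rot [ 0.02 -0.01  0.4 ] rows 2.3
```

```bash
python3 -m pendant '[{"dx":0,"dy":0,"dz":0.0005,"rx":0,"ry":0,"rz":0},{"dx":0,"dy":0,"dz":0.0005,"rx":0,"ry":0,"rz":0}]'; python3 -m pendant '[{"dx":0,"dy":0,"dz":0,"rx":0,"ry":0,"rz":0},{"dx":0,"dy":0,"dz":0,"rx":0,"ry":0,"rz":0},{"dx":0,"dy":0,"dz":0,"rx":0,"ry":0,"rz":0}]' -0.3 40; python3 -m pendant '[{"dx":0,"dy":0,"dz":-0.02,"rx":0,"ry":0,"rz":0},{"dx":0,"dy":0,"dz":-0.06,"rx":0,"ry":0,"rz":0},{"dx":0,"dy":0,"dz":-0.1,"rx":0,"ry":0,"rz":0},{"dx":0,"dy":0,"dz":-0.12,"rx":0,"ry":0,"rz":0},{"dx":0,"dy":0,"dz":-0.12,"rx":0,"ry":0,"rz":0}]';python3 go.py .598 -.120 .2 110
```

```text
time: 6.63
ee_pos: [0.5854, 0.2534, 0.1052]
orientation: [3.141, -0.0, 1.611]
force: [-5.0, -0.5, 5.2]
finger_gap: 0.039
grip_force: 43.3
time: 6.88
ee_pos: [0.5858, 0.2534, 0.1046]
orientation: [3.14, -0.0, 1.611]
force: [0.2, 1.0, 1.2]
finger_gap: 0.0555
grip_force: 0.0
time: 7.3
ee_pos: [0.5887, 0.2544, 0.2323]
orientation: [3.13, -0.003, 1.611]
force: [-0.0, 0.6, 0.6]
finger_gap: 0.0555
grip_force: 0.0
pos [0.5887 0.2544 0.2323] rpy [179.34  -0.19  92.29] F [-0.    0.62  0.57] gap 0.05553989567666996 t 7.3
d mm [-374.6   -6.1   31. ] rot [  0.68  -0.09 -17.71] rows 9.0
```

```bash
python3 -m pendant '[{"dx":-0.03,"dy":-0.001,"dz":0,"rx":0,"ry":0,"rz":0},{"dx":-0.07,"dy":-0.002,"dz":0,"rx":0,"ry":0,"rz":0},{"dx":-0.11,"dy":-0.003,"dz":0,"rx":0,"ry":0,"rz":0},{"dx":-0.15,"dy":-0.004,"dz":0,"rx":0,"ry":0,"rz":0},{"dx":-0.19,"dy":-0.005,"dz":0,"rx":0,"ry":0,"rz":0},{"dx":-0.23,"dy":-0.006,"dz":0.01,"rx":0,"ry":0,"rz":0},{"dx":-0.27,"dy":-0.006,"dz":0.02,"rx":0,"ry":0,"rz":0},{"dx":-0.31,"dy":-0.006,"dz":0.03,"rx":0,"ry":0,"rz":0},{"dx":-0.345,"dy":-0.006,"dz":0.04,"rx":0,"ry":0,"rz":0},{"dx":-0.37,"dy":-0.006,"dz":0.05,"rx":0,"ry":0,"rz":0}]'; python3 -m pendant '[{"dx":-0.004,"dy":0,"dz":0,"rx":0,"ry":0,"rz":0},{"dx":-0.004,"dy":0,"dz":0,"rx":0,"ry":0,"rz":0},{"dx":-0.004,"dy":0,"dz":0,"rx":0,"ry":0,"rz":0}]'
python3 - <<'E'
from h import *
c=cam('wrist'); save(c,'w3.png',k=1.4)
for n,p in [('brass',(.598,-.120,.05)),('plug',(.615,-.277,.044))]: print(n,proj(c,p)*1.4)
E
python3 go.py .598 -.120 .032 92.3
```

```text
time: 8.13
ee_pos: [0.5938, -0.1201, 0.1734]
orientation: [3.141, 0.001, 1.609]
force: [-0.3, -0.0, 0.3]
finger_gap: 0.0553
grip_force: 0.0
time: 8.38
ee_pos: [0.5944, -0.1203, 0.1741]
orientation: [-3.142, -0.001, 1.61]
force: [0.3, 0.0, 0.2]
finger_gap: 0.0555
grip_force: 0.0
brass [363.78205117 269.33530822]
plug [377.03553766 462.00151823]
pos [ 0.5946 -0.1197  0.1746] rpy [ 1.7997e+02 -2.0000e-02  9.2320e+01] F [1.02 0.55 0.08] gap 0.05561008771247638 t 8.4333
d mm [ -0.5   3.3 142.6] rot [ 0.03 -0.02  0.02] rows 3.4
```

View pics/w3.png

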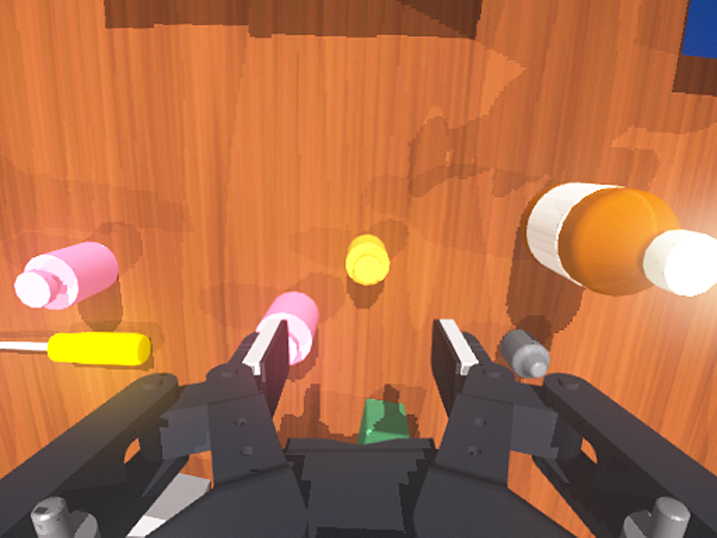

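Brass knob at (368,268), ~2 mm towards +x of the estimate; pink and objective are clear of the fingers.

```bash
python3 -m pendant '[{"dx":0,"dy":0.005,"dz":0.03,"rx":0,"ry":0,"rz":0},{"dx":0,"dy":0.005,"dz":0.07,"rx":0,"ry":0,"rz":0},{"dx":0,"dy":0.005,"dz":0.105,"rx":0,"ry":0,"rz":0},{"dx":0,"dy":0.005,"dz":0.13,"rx":0,"ry":0,"rz":0},{"dx":0,"dy":0.005,"dz":0.142,"rx":0,"ry":0,"rz":0},{"dx":0,"dy":0.005,"dz":0.142,"rx":0,"ry":0,"rz":0}]' && python3 -m pendant '[{"dx":0,"dy":0,"dz":0,"rx":0,"ry":0,"rz":0},{"dx":0,"dy":0,"dz":0,"rx":0,"ry":0,"rz":0},{"dx":0,"dy":0,"dz":0,"rx":0,"ry":0,"rz":0},{"dx":0,"dy":0,"dz":0,"rx":0,"ry":0,"rz":0},{"dx":0,"dy":0,"dz":0,"rx":0,"ry":0,"rz":0}]' 1 35;  python3 -m pendant '[{"dx":0,"dy":0,"dz":-0.02,"rx":0,"ry":0,"rz":0},{"dx":0,"dy":0,"dz":-0.06,"rx":0,"ry":0,"rz":0},{"dx":0,"dy":0,"dz":-0.10,"rx":0,"ry":0,"rz":0},{"dx":0,"dy":0,"dz":-0.14,"rx":0,"ry":0,"rz":0},{"dx":0,"dy":0,"dz":-0.16,"rx":0,"ry":0,"rz":0},{"dx":0,"dy":0,"dz":-0.16,"rx":0,"ry":0,"rz":0}]'; python3 go.py .586 .198 .19 92
```

```text
time: 8.93
ee_pos: [0.5972, -0.1183, 0.0292]
orientation: [-3.137, -0.002, 1.613]
force: [-0.4, -0.1, 0.2]
finger_gap: 0.0557
grip_force: 0.0
time: 9.35
ee_pos: [0.6015, -0.1208, 0.0353]
orientation: [3.137, 0.001, 1.611]
force: [-1.0, 1.0, 7.9]
finger_gap: 0.0288
grip_force: 35.4
time: 9.85
ee_pos: [0.603, -0.1216, 0.201]
orientation: [3.13, 0.004, 1.611]
force: [0.3, -0.5, -1.1]
finger_gap: 0.0286
grip_force: 35.0
pos [ 0.603  -0.1216  0.201 ] rpy [179.31   0.23  92.28] F [ 0.32 -0.5  -1.06] gap 0.028575867944070438 t 9.85
d mm [320.1  -4.4   9.7] rot [0.69 0.23 0.29] rows 7.7
```

```bash
python3 -m pendant '[{"dx":0.03,"dy":0,"dz":0,"rx":0,"ry":0,"rz":0},{"dx":0.07,"dy":-0.001,"dz":0,"rx":0,"ry":0,"rz":0},{"dx":0.11,"dy":-0.002,"dz":0,"rx":0,"ry":0,"rz":0},{"dx":0.15,"dy":-0.003,"dz":0,"rx":0,"ry":0,"rz":0},{"dx":0.19,"dy":-0.004,"dz":0,"rx":0,"ry":0,"rz":0},{"dx":0.23,"dy":-0.004,"dz":0,"rx":0,"ry":0,"rz":0},{"dx":0.27,"dy":-0.004,"dz":0,"rx":0,"ry":0,"rz":0},{"dx":0.3,"dy":-0.004,"dz":0,"rx":0,"ry":0,"rz":0},{"dx":0.317,"dy":-0.004,"dz":0,"rx":0,"ry":0,"rz":0},{"dx":0.317,"dy":-0.004,"dz":0,"rx":0,"ry":0,"rz":0}]'; python3 -m pendant '[{"dx":0,"dy":0,"dz":0.03,"rx":0,"ry":0,"rz":0},{"dx":0,"dy":0,"dz":0.06,"rx":0,"ry":0,"rz":0},{"dx":0,"dy":0,"dz":0.075,"rx":0,"ry":0,"rz":0},{"dx":0,"dy":0,"dz":0.075,"rx":0,"ry":0,"rz":0},{"dx":0,"dy":0,"dz":0.075,"rx":0,"ry":0,"rz":0}]'; python3 go.py .586 .196 .108 92
```

```text
time: 10.68
ee_pos: [0.5813, 0.2, 0.1913]
orientation: [-3.14, -0.001, 1.615]
force: [0.0, 0.3, -2.4]
finger_gap: 0.0285
grip_force: 35.0
time: 11.1
ee_pos: [0.5815, 0.195, 0.1158]
orientation: [-3.138, 0.001, 1.61]
force: [-0.3, 0.7, -1.3]
finger_gap: 0.0285
grip_force: 35.1
pos [0.5815 0.195  0.1158] rpy [-1.7981e+02  5.0000e-02  9.2260e+01] F [-0.29  0.66 -1.33] gap 0.02848454612648025 t 11.1
d mm [0.8 4.6 7.7] rot [-0.19  0.05  0.26] rows 0.2
```

```bash
python3 -m pendant '[{"dx":0,"dy":0.002,"dz":0.0015,"rx":0,"ry":0,"rz":0},{"dx":0,"dy":0.002,"dz":0.003,"rx":0,"ry":0,"rz":0},{"dx":0,"dy":0.002,"dz":0.0045,"rx":0,"ry":0,"rz":0},{"dx":0,"dy":0.002,"dz":0.0045,"rx":0,"ry":0,"rz":0}]';  python3 -m pendant '[{"dx":0,"dy":0,"dz":0.001,"rx":0,"ry":0,"rz":0},{"dx":0,"dy":0,"dz":0.002,"rx":0,"ry":0,"rz":0},{"dx":0,"dy":0,"dz":0.002,"rx":0,"ry":0,"rz":0}]'; python3 -m pendant '[{"dx":0,"dy":0,"dz":0.001,"rx":0,"ry":0,"rz":0},{"dx":0,"dy":0,"dz":0.001,"rx":0,"ry":0,"rz":0}]'
```

```text
time: 11.43
ee_pos: [0.5853, 0.1962, 0.1138]
orientation: [3.14, -0.0, 1.611]
force: [-0.3, -0.5, -2.3]
finger_gap: 0.0288
grip_force: 35.1
time: 11.68
ee_pos: [0.5845, 0.1962, 0.1107]
orientation: [-3.141, 0.0, 1.611]
force: [-0.1, -0.6, -2.5]
finger_gap: 0.0287
grip_force: 35.1
time: 11.85
ee_pos: [0.5845, 0.1962, 0.1096]
orientation: [-3.141, 0.0, 1.611]
force: [0.2, -0.2, -2.0]
finger_gap: 0.0287
grip_force: 35.1
```

```bash
python3 -m pendant '[{"dx":0,"dy":0,"dz":0.001,"rx":0,"ry":0,"rz":0},{"dx":0,"dy":0,"dz":0.001,"rx":0,"ry":0,"rz":0}]'; python3 -m pendant '[{"dx":0,"dy":0,"dz":0.0007,"rx":0,"ry":0,"rz":0},{"dx":0,"dy":0,"dz":0.0007,"rx":0,"ry":0,"rz":0}]'; python3 -m pendant '[{"dx":0,"dy":0,"dz":0.0006,"rx":0,"ry":0,"rz":0},{"dx":0,"dy":0,"dz":0.0006,"rx":0,"ry":0,"rz":0}]'
```

```text
time: 12.02
ee_pos: [0.5845, 0.1962, 0.1086]
orientation: [-3.141, 0.0, 1.611]
force: [-0.2, 0.2, -2.0]
finger_gap: 0.0284
grip_force: 35.1
time: 12.18
ee_pos: [0.5847, 0.1962, 0.1084]
orientation: [3.141, -0.0, 1.611]
force: [-1.7, -0.0, 1.3]
finger_gap: 0.0292
grip_force: 35.4
time: 12.35
ee_pos: [0.5847, 0.1963, 0.1083]
orientation: [3.141, -0.0, 1.611]
force: [-3.3, -1.3, 5.0]
finger_gap: 0.029
grip_force: 35.9
```

```bash
python3 -m pendant '[{"dx":0,"dy":0,"dz":0,"rx":0,"ry":0,"rz":0},{"dx":0,"dy":0,"dz":0,"rx":0,"ry":0,"rz":0},{"dx":0,"dy":0,"dz":0,"rx":0,"ry":0,"rz":0},{"dx":0,"dy":0,"dz":0,"rx":0,"ry":0,"rz":0}]' -0.3 40; python3 -m pendant '[{"dx":0,"dy":0,"dz":-0.02,"rx":0,"ry":0,"rz":0},{"dx":0,"dy":0,"dz":-0.06,"rx":0,"ry":0,"rz":0},{"dx":0,"dy":0,"dz":-0.1,"rx":0,"ry":0,"rz":0},{"dx":-0.02,"dy":0,"dz":-0.11,"rx":0,"ry":0,"rz":0},{"dx":-0.06,"dy":0.005,"dz":-0.11,"rx":0,"ry":0,"rz":0},{"dx":-0.1,"dy":0.01,"dz":-0.11,"rx":0,"ry":0,"rz":0},{"dx":-0.14,"dy":0.01,"dz":-0.11,"rx":0,"ry":0,"rz":0}]';python3 go.py .615 -.277 .2 92
```

```text
time: 12.68
ee_pos: [0.5848, 0.1962, 0.1075]
orientation: [3.141, 0.0, 1.611]
force: [-0.9, -0.5, -0.1]
finger_gap: 0.0555
grip_force: 0.0
time: 13.27
ee_pos: [0.6009, 0.0556, 0.2183]
orientation: [3.14, 0.0, 1.612]
force: [1.1, -0.0, -0.0]
finger_gap: 0.0551
grip_force: 0.0
pos [0.6009 0.0556 0.2183] rpy [1.7989e+02 1.0000e-02 9.2380e+01] F [ 1.11 -0.01 -0.02] gap 0.05513477728526255 t 13.2667
d mm [-3.329e+02  2.000e-01  1.830e+01] rot [0.11 0.01 0.38] rows 8.0
```

```bash
python3 -m pendant '[{"dx":-0.04,"dy":0,"dz":0,"rx":0,"ry":0,"rz":0},{"dx":-0.08,"dy":0,"dz":0.005,"rx":0,"ry":0,"rz":0},{"dx":-0.12,"dy":0,"dz":0.01,"rx":0,"ry":0,"rz":0},{"dx":-0.16,"dy":0,"dz":0.015,"rx":0,"ry":0,"rz":0},{"dx":-0.2,"dy":0,"dz":0.02,"rx":0,"ry":0,"rz":0},{"dx":-0.24,"dy":0,"dz":0.02,"rx":0,"ry":0,"rz":0},{"dx":-0.28,"dy":0,"dz":0.02,"rx":0,"ry":0,"rz":0},{"dx":-0.315,"dy":0,"dz":0.02,"rx":0,"ry":0,"rz":0},{"dx":-0.333,"dy":0,"dz":0.02,"rx":0,"ry":0,"rz":0},{"dx":-0.333,"dy":0,"dz":0.02,"rx":0,"ry":0,"rz":0}]'; python3 -m pendant '[{"dx":0,"dy":0,"dz":0,"rx":0,"ry":0,"rz":0},{"dx":0,"dy":0,"dz":0,"rx":0,"ry":0,"rz":0}]'
python3 - <<'E'
from h import *
c=cam('wrist'); save(c,'w4.png',k=1.4)
hsv=cv2.cvtColor(np.ascontiguousarray(c['pixels']),cv2.COLOR_RGB2HSV)
m=cv2.inRange(hsv,np.array([60,80,30]),np.array([95,255,255]))
cs,_=cv2.findContours(m,cv2.RETR_EXTERNAL,cv2.CHAIN_APPROX_NONE)
for k in cs:
    if cv2.contourArea(k)>150:
        print(cv2.contourArea(k),cv2.boundingRect(k)); q=cv2.approxPolyDP(cv2.convexHull(k),3,True)[:,0]
        for p in q: print(p*1.4,onz(c,*p,.044).round(4))
print(proj(c,(.615,-.277,.044))*1.4)
E
python3 go.py .615 -.277 .032 92
```

```text
time: 14.1
ee_pos: [0.6128, -0.2807, 0.1971]
orientation: [-3.141, 0.001, 1.606]
force: [0.1, 0.2, 0.8]
finger_gap: 0.0555
grip_force: 0.0
time: 14.27
ee_pos: [0.6136, -0.2753, 0.1972]
orientation: [-3.141, -0.001, 1.611]
force: [0.3, 0.2, 0.1]
finger_gap: 0.0554
grip_force: 0.0
1304.5 (375, 351, 74, 33)
[627.2 513.8] [ 0.8731 -0.5084  0.044 ]
[618.8 536.2] [ 0.8721 -0.5363  0.044 ]
[558.6 536.2] [ 0.812 -0.535  0.044]
[525.  498.4] [ 0.7713 -0.4893  0.044 ]
[558.6 491.4] [ 0.8008 -0.4813  0.044 ]
[602. 497.] [ 0.8432 -0.488   0.044 ]
1658.0 (242, 154, 40, 59)
[351.4 215.6] [ 0.6075 -0.244   0.044 ]
[387.8 221.2] [ 0.6333 -0.2469  0.044 ]
[393.4 231. ] [ 0.6376 -0.2537  0.044 ]
[379.4 296.8] [ 0.6303 -0.3033  0.044 ]
[338.8 289.8] [ 0.6    -0.2991  0.044 ]
[360.22336299 261.60067444]
pos [ 0.6137 -0.2748  0.1973] rpy [-1.7999e+02 -4.0000e-02  9.2350e+01] F [-0.01  0.56  0.05] gap 0.05544006442043304 t 14.3167
d mm [ -2.4   1.2 165.3] rot [-0.01 -0.04  0.35] rows 4.0
```

View pics/w4.png

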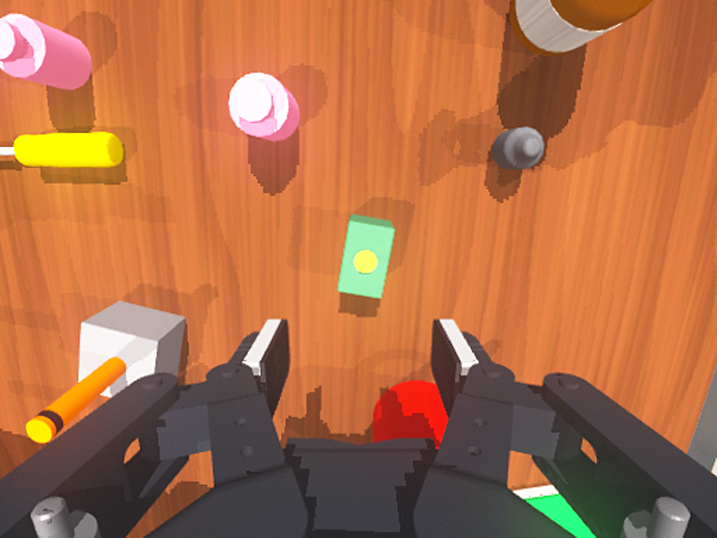

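Block plug at (365,262), block yaw about −8°, centre ≈ (0.6185, −0.277).

```bash
python3 go.py .6185 -.277 .032 81.8; python3 -m pendant '[{"dx":-0.002,"dy":0.005,"dz":0.02,"rx":0,"ry":0,"rz":6},{"dx":-0.002,"dy":0.005,"dz":0.06,"rx":0,"ry":0,"rz":10.5},{"dx":-0.002,"dy":0.005,"dz":0.1,"rx":0,"ry":0,"rz":10.5},{"dx":-0.002,"dy":0.005,"dz":0.135,"rx":0,"ry":0,"rz":10.5},{"dx":-0.002,"dy":0.005,"dz":0.155,"rx":0,"ry":0,"rz":10.5},{"dx":-0.002,"dy":0.005,"dz":0.164,"rx":0,"ry":0,"rz":10.5},{"dx":-0.002,"dy":0.005,"dz":0.164,"rx":0,"ry":0,"rz":10.5}]'; python3 go.py .6185 -.277 .032 81.8
```

```text
pos [ 0.6137 -0.2748  0.1973] rpy [-1.7999e+02 -4.0000e-02  9.2350e+01] F [-0.01  0.56  0.05] gap 0.05544006442043304 t 14.3167
d mm [ -2.5   4.7 165.3] rot [-0.02 -0.03 10.55] rows 4.0
time: 14.9
ee_pos: [0.6171, -0.2754, 0.0305]
orientation: [-3.137, -0.002, 1.429]
force: [-0.1, 0.6, 0.6]
finger_gap: 0.0553
grip_force: 0.0
pos [ 0.6171 -0.2754  0.0305] rpy [-1.7973e+02 -1.1000e-01  8.1890e+01] F [-0.08  0.65  0.64] gap 0.05525282369250625 t 14.9
d mm [-1.3  1.6 -1.5] rot [-0.27 -0.11  0.09] rows 0.1
```

```bash
python3 -m pendant '[{"dx":0,"dy":0.001,"dz":-0.003,"rx":0,"ry":0,"rz":0},{"dx":0,"dy":0.001,"dz":-0.003,"rx":0,"ry":0,"rz":0}]'; python3 -m pendant '[{"dx":0,"dy":0,"dz":0,"rx":0,"ry":0,"rz":0},{"dx":0,"dy":0,"dz":0,"rx":0,"ry":0,"rz":0},{"dx":0,"dy":0,"dz":0,"rx":0,"ry":0,"rz":0},{"dx":0,"dy":0,"dz":0,"rx":0,"ry":0,"rz":0},{"dx":0,"dy":0,"dz":0,"rx":0,"ry":0,"rz":0}]' 1 45;  python3 -m pendant '[{"dx":0,"dy":0,"dz":-0.02,"rx":0,"ry":0,"rz":0},{"dx":0,"dy":0,"dz":-0.06,"rx":0,"ry":0,"rz":0},{"dx":0,"dy":0,"dz":-0.10,"rx":0,"ry":0,"rz":0},{"dx":0,"dy":0,"dz":-0.14,"rx":0,"ry":0,"rz":0},{"dx":0,"dy":0,"dz":-0.16,"rx":0,"ry":0,"rz":0},{"dx":0,"dy":0,"dz":-0.16,"rx":0,"ry":0,"rz":0}]'; python3 go.py .588 .143 .19 92
```

```text
time: 15.07
ee_pos: [0.622, -0.2785, 0.0401]
orientation: [3.137, 0.002, 1.428]
force: [0.8, 0.3, 0.8]
finger_gap: 0.0556
grip_force: 0.0
time: 15.48
ee_pos: [0.621, -0.2788, 0.0394]
orientation: [3.138, 0.001, 1.428]
force: [-1.8, 1.4, 8.1]
finger_gap: 0.033
grip_force: 46.6
time: 15.98
ee_pos: [0.6228, -0.2798, 0.2054]
orientation: [3.13, 0.004, 1.427]
force: [0.5, -0.6, -2.3]
finger_gap: 0.0334
grip_force: 46.4
pos [ 0.6228 -0.2798  0.2054] rpy [179.32   0.25  81.78] F [ 0.45 -0.55 -2.29] gap 0.03336898802822922 t 15.9833
d mm [413.5 -95.1  12.5] rot [  0.66   0.31 -10.22] rows 10.2
```

```bash
python3 -m pendant '[{"dx":0.02,"dy":-0.005,"dz":0,"rx":0,"ry":0,"rz":0},{"dx":0.06,"dy":-0.014,"dz":0,"rx":0,"ry":0,"rz":0},{"dx":0.1,"dy":-0.023,"dz":0,"rx":0,"ry":0,"rz":0},{"dx":0.14,"dy":-0.032,"dz":0,"rx":0,"ry":0,"rz":-1},{"dx":0.18,"dy":-0.041,"dz":0,"rx":0,"ry":0,"rz":-2},{"dx":0.22,"dy":-0.051,"dz":0,"rx":0,"ry":0,"rz":-4},{"dx":0.26,"dy":-0.06,"dz":0,"rx":0,"ry":0,"rz":-6},{"dx":0.3,"dy":-0.069,"dz":0,"rx":0,"ry":0,"rz":-8},{"dx":0.34,"dy":-0.078,"dz":0,"rx":0,"ry":0,"rz":-10},{"dx":0.375,"dy":-0.086,"dz":0,"rx":0,"ry":0,"rz":-10}]'; python3 -m pendant '[{"dx":0.018,"dy":0,"dz":0,"rx":0,"ry":0,"rz":0},{"dx":0.018,"dy":0,"dz":0,"rx":0,"ry":0,"rz":0},{"dx":0.018,"dy":0,"dz":0,"rx":0,"ry":0,"rz":0}]'; python3 go.py .588 .143 .125 92
```

```text
time: 16.82
ee_pos: [0.5863, 0.1079, 0.1945]
orientation: [-3.139, -0.0, 1.605]
force: [1.5, 1.2, -4.2]
finger_gap: 0.0334
grip_force: 46.3
time: 17.07
ee_pos: [0.5863, 0.1245, 0.1946]
orientation: [-3.139, 0.0, 1.605]
force: [-0.4, -0.4, -5.1]
finger_gap: 0.0329
grip_force: 46.3
pos [0.5863 0.1245 0.1946] rpy [-1.7985e+02  2.0000e-02  9.1940e+01] F [-0.36 -0.37 -5.12] gap 0.03288551451772626 t 17.0667
d mm [18.4  2.5 69.6] rot [-0.15  0.02 -0.06] rows 1.7
```

```bash
python3 -m pendant '[{"dx":0.018,"dy":0.002,"dz":0,"rx":0,"ry":0,"rz":0},{"dx":0.018,"dy":0.002,"dz":0,"rx":0,"ry":0,"rz":0},{"dx":0.018,"dy":0.002,"dz":0.03,"rx":0,"ry":0,"rz":0},{"dx":0.018,"dy":0.002,"dz":0.055,"rx":0,"ry":0,"rz":0},{"dx":0.018,"dy":0.002,"dz":0.07,"rx":0,"ry":0,"rz":0},{"dx":0.018,"dy":0.002,"dz":0.07,"rx":0,"ry":0,"rz":0}]'; python3 -m pendant '[{"dx":0,"dy":0,"dz":0.0015,"rx":0,"ry":0,"rz":0},{"dx":0,"dy":0,"dz":0.003,"rx":0,"ry":0,"rz":0},{"dx":0,"dy":0,"dz":0.0045,"rx":0,"ry":0,"rz":0},{"dx":0,"dy":0,"dz":0.006,"rx":0,"ry":0,"rz":0},{"dx":0,"dy":0,"dz":0.007,"rx":0,"ry":0,"rz":0},{"dx":0,"dy":0,"dz":0.007,"rx":0,"ry":0,"rz":0}]'; python3 go.py .588 .143 .112 92
```

```text
time: 17.57
ee_pos: [0.5854, 0.1394, 0.1206]
orientation: [-3.132, 0.002, 1.601]
force: [-1.5, -0.1, -5.4]
finger_gap: 0.0329
grip_force: 46.2
time: 18.07
ee_pos: [0.5891, 0.1415, 0.1199]
orientation: [3.141, -0.0, 1.602]
force: [-0.5, 0.0, -3.7]
finger_gap: 0.0333
grip_force: 46.2
pos [0.5891 0.1415 0.1199] rpy [179.96  -0.    91.8 ] F [-0.54  0.01 -3.71] gap 0.03325669698951491 t 18.0667
d mm [ 1.5 -1.1  7.9] rot [ 0.04 -0.   -0.2 ] rows 0.2
```

```bash
python3 -m pendant '[{"dx":0,"dy":0,"dz":0.0015,"rx":0,"ry":0,"rz":0},{"dx":0,"dy":0,"dz":0.003,"rx":0,"ry":0,"rz":0},{"dx":0,"dy":0,"dz":0.0045,"rx":0,"ry":0,"rz":0},{"dx":0,"dy":0,"dz":0.0055,"rx":0,"ry":0,"rz":0},{"dx":0,"dy":0,"dz":0.0055,"rx":0,"ry":0,"rz":0}]'; python3 -m pendant '[{"dx":0,"dy":0,"dz":0.001,"rx":0,"ry":0,"rz":0},{"dx":0,"dy":0,"dz":0.001,"rx":0,"ry":0,"rz":0}]'; python3 -m pendant '[{"dx":0,"dy":0,"dz":0.001,"rx":0,"ry":0,"rz":0},{"dx":0,"dy":0,"dz":0.001,"rx":0,"ry":0,"rz":0}]'
```

```text
time: 18.48
ee_pos: [0.5886, 0.1415, 0.1135]
orientation: [-3.141, 0.0, 1.602]
force: [-0.5, 0.4, -4.1]
finger_gap: 0.033
grip_force: 46.2
time: 18.65
ee_pos: [0.5888, 0.1415, 0.1128]
orientation: [-3.141, 0.0, 1.602]
force: [-0.2, 0.4, -3.8]
finger_gap: 0.0331
grip_force: 46.2
time: 18.82
ee_pos: [0.589, 0.1416, 0.1124]
orientation: [3.141, -0.0, 1.602]
force: [-1.3, 0.3, -0.8]
finger_gap: 0.0332
grip_force: 46.6
```

```bash
python3 -m pendant '[{"dx":0,"dy":0,"dz":0.0005,"rx":0,"ry":0,"rz":0},{"dx":0,"dy":0,"dz":0.0005,"rx":0,"ry":0,"rz":0}]'; python3 -m pendant '[{"dx":0,"dy":0,"dz":0,"rx":0,"ry":0,"rz":0},{"dx":0,"dy":0,"dz":0,"rx":0,"ry":0,"rz":0},{"dx":0,"dy":0,"dz":0,"rx":0,"ry":0,"rz":0},{"dx":0,"dy":0,"dz":0,"rx":0,"ry":0,"rz":0}]' -0.3 40; python3 -m pendant '[{"dx":0,"dy":0,"dz":-0.02,"rx":0,"ry":0,"rz":0},{"dx":0,"dy":0,"dz":-0.06,"rx":0,"ry":0,"rz":0},{"dx":0,"dy":0,"dz":-0.1,"rx":0,"ry":0,"rz":0},{"dx":-0.04,"dy":0,"dz":-0.13,"rx":0,"ry":0,"rz":0},{"dx":-0.08,"dy":-0.005,"dz":-0.15,"rx":0,"ry":0,"rz":0},{"dx":-0.12,"dy":-0.01,"dz":-0.15,"rx":0,"ry":0,"rz":0},{"dx":-0.16,"dy":-0.02,"dz":-0.15,"rx":0,"ry":0,"rz":0},{"dx":-0.2,"dy":-0.03,"dz":-0.15,"rx":0,"ry":0,"rz":0}]';python3 go.py .424 -.368 .26 92
python3 - <<'E'
from h import *
c=cam('top'); save(c,'t3.png',(140,140,430,275),2.7)
E
```

```text
time: 18.98
ee_pos: [0.5891, 0.1416, 0.1124]
orientation: [3.141, -0.0, 1.602]
force: [-4.7, -0.0, 5.2]
finger_gap: 0.033
grip_force: 47.4
time: 19.32
ee_pos: [0.5891, 0.1415, 0.1116]
orientation: [3.141, -0.0, 1.602]
force: [0.6, -0.2, -0.1]
finger_gap: 0.0558
grip_force: 0.0
time: 19.98
ee_pos: [0.5671, -0.0531, 0.2628]
orientation: [3.139, 0.001, 1.603]
force: [1.2, 0.1, -0.6]
finger_gap: 0.0558
grip_force: 0.0
pos [ 0.5671 -0.0531  0.2628] rpy [1.7985e+02 4.0000e-02 9.1840e+01] F [ 1.24  0.07 -0.59] gap 0.055763111204431046 t 19.9833
d mm [-310.2 -153.1    2.6] rot [ 0.15  0.04 -0.16] rows 8.3
```

View pics/t3.png

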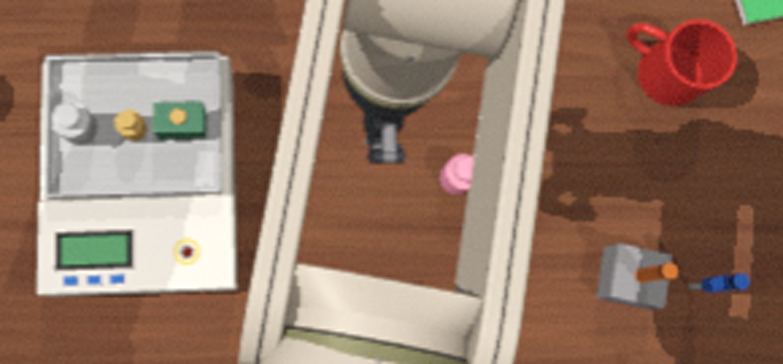

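All three weights stand in the tray (t3: steel (70,122), brass (129,124), block (178,118)). Now the stylus.

```bash
python3 -m pendant '[{"dx":-0.036,"dy":-0.018,"dz":0,"rx":0,"ry":0,"rz":0},{"dx":-0.072,"dy":-0.036,"dz":0,"rx":0,"ry":0,"rz":0},{"dx":-0.108,"dy":-0.054,"dz":0,"rx":0,"ry":0,"rz":0},{"dx":-0.144,"dy":-0.072,"dz":0,"rx":0,"ry":0,"rz":0},{"dx":-0.18,"dy":-0.09,"dz":0,"rx":0,"ry":0,"rz":0},{"dx":-0.216,"dy":-0.108,"dz":0,"rx":0,"ry":0,"rz":0},{"dx":-0.252,"dy":-0.126,"dz":0,"rx":0,"ry":0,"rz":0},{"dx":-0.285,"dy":-0.142,"dz":0,"rx":0,"ry":0,"rz":0},{"dx":-0.305,"dy":-0.152,"dz":0,"rx":0,"ry":0,"rz":0},{"dx":-0.305,"dy":-0.152,"dz":0,"rx":0,"ry":0,"rz":0}]'; python3 -m pendant '[{"dx":0,"dy":0,"dz":0.02,"rx":0,"ry":0,"rz":0},{"dx":0,"dy":0,"dz":0.03,"rx":0,"ry":0,"rz":0},{"dx":0,"dy":0,"dz":0.03,"rx":0,"ry":0,"rz":0}]'
python3 - <<'E'
from h import *
c=cam('wrist'); save(c,'w5.png',k=1.4)
print(proj(c,(.424,-.368,.13))*1.4,proj(c,(.424,-.368,.05))*1.4)
E
python3 go.py .424 -.368 .093 92
```

```text
time: 20.87
ee_pos: [0.4223, -0.3648, 0.2613]
orientation: [-3.141, 0.001, 1.598]
force: [-0.9, 0.4, 0.5]
finger_gap: 0.055
grip_force: 0.0
time: 21.12
ee_pos: [0.4236, -0.3592, 0.2281]
orientation: [-3.138, -0.004, 1.602]
force: [-0.1, 0.3, -1.0]
finger_gap: 0.0553
grip_force: 0.0
[358.72956165 295.93586303] [359.26339505 263.37594122]
pos [ 0.4241 -0.3595  0.2296] rpy [-1.7986e+02 -1.7000e-01  9.1840e+01] F [0.49 0.06 0.93] gap 0.05529260264155602 t 21.1667
d mm [ -8.9  -0.  136.6] rot [-0.14 -0.17 -0.16] rows 3.3
```

View pics/w5.png

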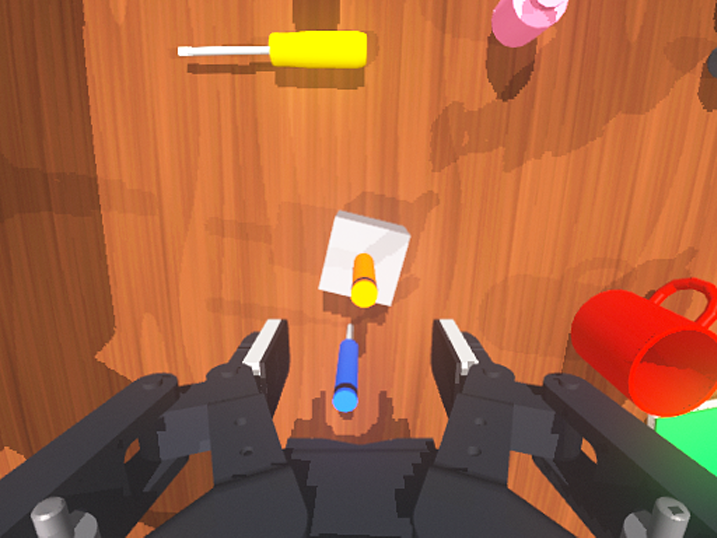

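Stylus top at (364,292), base (364,258): upright, at about (0.427, −0.366).

```bash
python3 -m pendant '[{"dx":-0.0065,"dy":0.003,"dz":0,"rx":0,"ry":0,"rz":0},{"dx":-0.0065,"dy":0.003,"dz":0.03,"rx":0,"ry":0,"rz":0},{"dx":-0.0065,"dy":0.003,"dz":0.07,"rx":0,"ry":0,"rz":0},{"dx":-0.0065,"dy":0.003,"dz":0.105,"rx":0,"ry":0,"rz":0},{"dx":-0.0065,"dy":0.003,"dz":0.127,"rx":0,"ry":0,"rz":0},{"dx":-0.0065,"dy":0.003,"dz":0.136,"rx":0,"ry":0,"rz":0},{"dx":-0.0065,"dy":0.003,"dz":0.136,"rx":0,"ry":0,"rz":0},{"dx":-0.0065,"dy":0.003,"dz":0.136,"rx":0,"ry":0,"rz":0}]'; python3 -m pendant '[{"dx":0,"dy":0,"dz":0,"rx":0,"ry":0,"rz":0},{"dx":0,"dy":0,"dz":0,"rx":0,"ry":0,"rz":0},{"dx":0,"dy":0,"dz":0,"rx":0,"ry":0,"rz":0},{"dx":0,"dy":0,"dz":0,"rx":0,"ry":0,"rz":0},{"dx":0,"dy":0,"dz":0,"rx":0,"ry":0,"rz":0},{"dx":0,"dy":0,"dz":0,"rx":0,"ry":0,"rz":0}]' 1 50; python3 go.py .427 -.366 .2 92
```

```text
time: 21.83
ee_pos: [0.4286, -0.368, 0.0969]
orientation: [3.141, 0.001, 1.603]
force: [1.2, -0.0, -0.0]
finger_gap: 0.0558
grip_force: 0.0
time: 22.33
ee_pos: [0.4286, -0.3684, 0.0975]
orientation: [3.14, 0.002, 1.602]
force: [-0.8, 0.5, 5.4]
finger_gap: 0.015
grip_force: 48.6
pos [ 0.4286 -0.3684  0.0975] rpy [1.7988e+02 1.4000e-01 9.1800e+01] F [-0.82  0.52  5.44] gap 0.014977408701576666 t 22.3333
d mm [   2.2   -1.3 -102.5] rot [ 0.12  0.14 -0.2 ] rows 2.5
```

```bash
python3 -m pendant '[{"dx":0,"dy":0,"dz":-0.02,"rx":0,"ry":0,"rz":0},{"dx":0,"dy":0,"dz":-0.05,"rx":0,"ry":0,"rz":0},{"dx":0,"dy":0,"dz":-0.08,"rx":0,"ry":0,"rz":0},{"dx":0,"dy":0,"dz":-0.105,"rx":0,"ry":0,"rz":0},{"dx":0.03,"dy":0,"dz":-0.11,"rx":0,"ry":0,"rz":0},{"dx":0.07,"dy":0,"dz":-0.11,"rx":0,"ry":0,"rz":0},{"dx":0.11,"dy":0,"dz":-0.11,"rx":0,"ry":0,"rz":0},{"dx":0.15,"dy":0,"dz":-0.11,"rx":0,"ry":0,"rz":0},{"dx":0.19,"dy":0,"dz":-0.11,"rx":0,"ry":0,"rz":0},{"dx":0.23,"dy":0,"dz":-0.11,"rx":0,"ry":0,"rz":0}]';python3 go.py .448 .135 .21 92
```

```text
time: 23.17
ee_pos: [0.4202, -0.136, 0.2061]
orientation: [3.14, 0.001, 1.601]
force: [0.4, 0.8, -0.5]
finger_gap: 0.0145
grip_force: 48.8
pos [ 0.4202 -0.136   0.2061] rpy [1.7992e+02 3.0000e-02 9.1760e+01] F [ 0.36  0.84 -0.48] gap 0.014519405286000065 t 23.1667
d mm [270.   36.1  -3.9] rot [ 0.08  0.03 -0.24] rows 6.5
```

```bash
python3 -m pendant '[{"dx":0.035,"dy":0.004,"dz":0,"rx":0,"ry":0,"rz":0},{"dx":0.075,"dy":0.01,"dz":0,"rx":0,"ry":0,"rz":0},{"dx":0.115,"dy":0.016,"dz":0,"rx":0,"ry":0,"rz":0},{"dx":0.155,"dy":0.022,"dz":0,"rx":0,"ry":0,"rz":0},{"dx":0.19,"dy":0.027,"dz":0,"rx":0,"ry":0,"rz":0},{"dx":0.22,"dy":0.032,"dz":0,"rx":0,"ry":0,"rz":0},{"dx":0.245,"dy":0.035,"dz":0,"rx":0,"ry":0,"rz":0},{"dx":0.262,"dy":0.035,"dz":0,"rx":0,"ry":0,"rz":0},{"dx":0.262,"dy":0.035,"dz":0,"rx":0,"ry":0,"rz":0},{"dx":0.262,"dy":0.035,"dz":0,"rx":0,"ry":0,"rz":0}]'; python3 -m pendant '[{"dx":0,"dy":0,"dz":0,"rx":0,"ry":0,"rz":0},{"dx":0,"dy":0,"dz":0,"rx":0,"ry":0,"rz":0},{"dx":0,"dy":0,"dz":0,"rx":0,"ry":0,"rz":0}]';python3 go.py .448 .135 .21 92
python3 - <<'E'
from h import *
c=cam('wrist'); save(c,'w6.png',k=1.5)
s=c['s']['ee_pos']; print(proj(c,(.448,.135,.065))*1.5, proj(c,(s[0],s[1],s[2]-.0935))*1.5)
c=cam('scene'); save(c,'s6.png',(230,130,360,230),5)
print((proj(c,(.448,.135,.065))-[230,130])*5, (proj(c,(s[0],s[1],s[2]-.0935))-[230,130])*5)
E
```

```text
time: 24.0
ee_pos: [0.4472, 0.126, 0.2059]
orientation: [3.141, 0.0, 1.604]
force: [0.0, -1.2, -0.3]
finger_gap: 0.0149
grip_force: 48.8
time: 24.25
ee_pos: [0.4474, 0.1245, 0.2056]
orientation: [3.141, 0.0, 1.601]
force: [0.0, -0.3, -1.5]
finger_gap: 0.0147
grip_force: 48.8
pos [0.4474 0.1245 0.2056] rpy [1.7998e+02 1.0000e-02 9.1710e+01] F [ 0.03 -0.35 -1.49] gap 0.014727104769703694 t 24.25
d mm [10.5  0.9 -4.4] rot [ 0.02  0.01 -0.29] rows 0.3
[385.12293894 266.14029726] [383.48950395 303.62870005]
[207.10459535 174.56276252] [195.06956053 113.7083607 ]
```

View pics/w6.png

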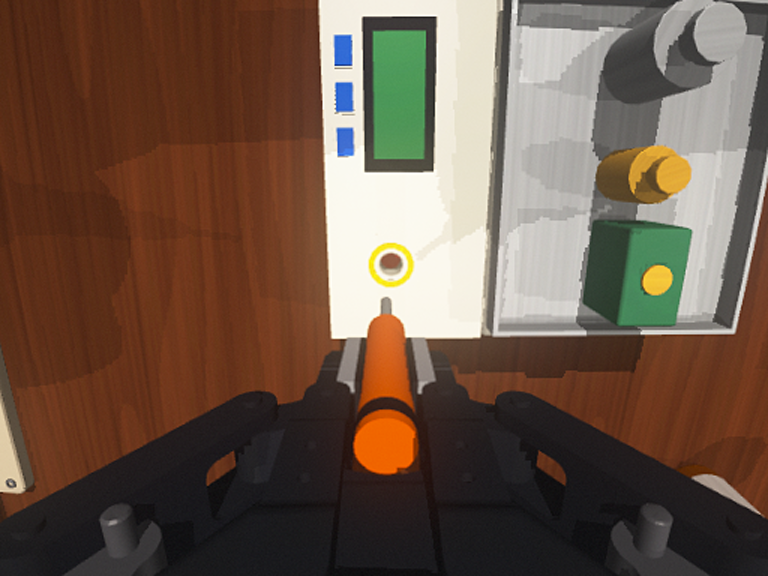

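Ring centre at (391,265), pin tip at about (386,300); compute the relative shift in the same view.

Run:
```python
from h import *
c=cam('wrist'); s=c['s']['ee_pos']
y=[b for b in blobs(c,[22,120,120],[35,255,255],20) if abs(b[1][0]-260)<30 and abs(b[1][1]-177)<30]; print(y)
u,v=y[0][0][0]+y[0][0][2]/2-.5,y[0][0][1]+y[0][0][3]/2-.5
h=onz(c,u,v,.065); t=onz(c,386/1.5,300.5/1.5,s[2]-.0935)
d=h-t; a=c['s']['orientation'][2]; print(h,t,'tool dx',d[0]*np.cos(a)+d[1]*np.sin(a),'dy',d[0]*np.sin(a)-d[1]*np.cos(a))
```

```text
[([246, 162, 30, 29, 298], [260.3, 176.0])]
[0.45149761 0.13672279 0.065     ] [0.44866822 0.12645216 0.11205996] tool dx 0.010181409999000898 dy 0.003135312497969984
```

```bash
python3 -m pendant '[{"dx":0.005,"dy":0.0015,"dz":0,"rx":0,"ry":0,"rz":0},{"dx":0.01,"dy":0.003,"dz":0,"rx":0,"ry":0,"rz":0},{"dx":0.01,"dy":0.003,"dz":0.01,"rx":0,"ry":0,"rz":0},{"dx":0.01,"dy":0.003,"dz":0.025,"rx":0,"ry":0,"rz":0},{"dx":0.01,"dy":0.003,"dz":0.033,"rx":0,"ry":0,"rz":0},{"dx":0.01,"dy":0.003,"dz":0.036,"rx":0,"ry":0,"rz":0},{"dx":0.01,"dy":0.003,"dz":0.036,"rx":0,"ry":0,"rz":0},{"dx":0.01,"dy":0.003,"dz":0.036,"rx":0,"ry":0,"rz":0}]'
python3 - <<'E'
from h import *
c=cam('wrist'); print(c['s']['ee_pos'])
a=cv2.resize(c['pixels'][130:250,190:330,::-1],None,fx=4,fy=4,interpolation=cv2.INTER_CUBIC)
c=cam('scene'); b=cv2.resize(c['pixels'][120:216,240:300,::-1],None,fx=4,fy=5,interpolation=cv2.INTER_CUBIC)
cv2.imwrite('pics/w7.png',np.hstack([a,b]))
E
```

```text
time: 25.07
ee_pos: [0.4499, 0.1356, 0.1694]
orientation: [-3.141, 0.0, 1.602]
force: [-0.0, 0.1, -0.8]
finger_gap: 0.0149
grip_force: 48.8
[0.44988745 0.13557896 0.16942254]
```

View pics/w7.png

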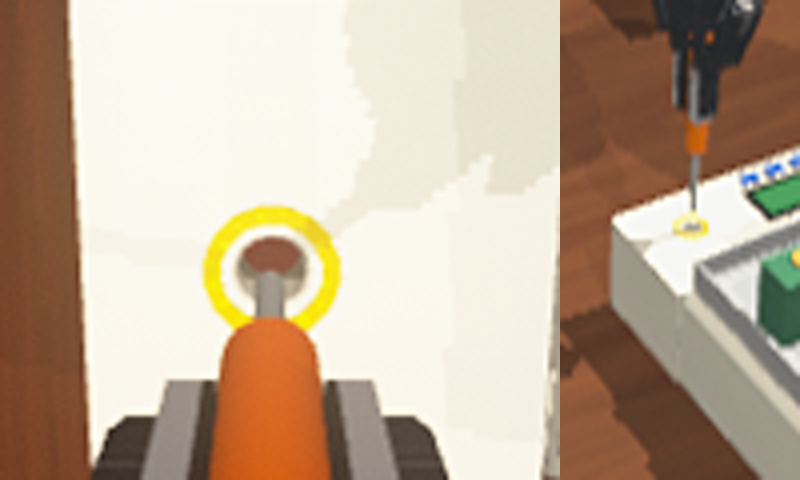

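Run:
```python
from h import *
c=cam('wrist'); s=c['s']['ee_pos']; f=lambda u,v,z:onz(c,189.6+u/4,129.6+v/4,z)
print(f(272,270,.065),f(270,273,s[2]-.0935),s)
```

```text
[0.45201995 0.13678999 0.065     ] [0.45148776 0.13950139 0.07666224] [0.45038146 0.13561129 0.17016224]
```

Allowing for the 3 mm pin radius, the tip is centred over the hole within about 1 mm. Lower in.

```bash
python3 -m pendant '[{"dx":0,"dy":0.0005,"dz":0.004,"rx":0,"ry":0,"rz":0},{"dx":0,"dy":0.0005,"dz":0.008,"rx":0,"ry":0,"rz":0},{"dx":0,"dy":0.0005,"dz":0.012,"rx":0,"ry":0,"rz":0},{"dx":0,"dy":0.0005,"dz":0.016,"rx":0,"ry":0,"rz":0},{"dx":0,"dy":0.0005,"dz":0.016,"rx":0,"ry":0,"rz":0}]';python3 -m pendant '[{"dx":0,"dy":0,"dz":0.003,"rx":0,"ry":0,"rz":0},{"dx":0,"dy":0,"dz":0.006,"rx":0,"ry":0,"rz":0},{"dx":0,"dy":0,"dz":0.009,"rx":0,"ry":0,"rz":0},{"dx":0,"dy":0,"dz":0.011,"rx":0,"ry":0,"rz":0},{"dx":0,"dy":0,"dz":0.012,"rx":0,"ry":0,"rz":0},{"dx":0,"dy":0,"dz":0.012,"rx":0,"ry":0,"rz":0}]'
```

```text
time: 25.63
ee_pos: [0.4497, 0.1354, 0.1522]
orientation: [-3.14, 0.0, 1.602]
force: [-0.5, -0.5, -0.8]
finger_gap: 0.0147
grip_force: 48.8
time: 26.13
ee_pos: [0.4503, 0.1355, 0.1411]
orientation: [-3.141, 0.0, 1.602]
force: [-0.7, 0.4, -0.5]
finger_gap: 0.0143
grip_force: 48.8
```

```bash
python3 -m pendant '[{"dx":0,"dy":0,"dz":0.001,"rx":0,"ry":0,"rz":0},{"dx":0,"dy":0,"dz":0.002,"rx":0,"ry":0,"rz":0},{"dx":0,"dy":0,"dz":0.003,"rx":0,"ry":0,"rz":0},{"dx":0,"dy":0,"dz":0.003,"rx":0,"ry":0,"rz":0}]';for i in 1 2; do :; done; python3 -m pendant '[{"dx":0,"dy":0,"dz":0.001,"rx":0,"ry":0,"rz":0},{"dx":0,"dy":0,"dz":0.002,"rx":0,"ry":0,"rz":0},{"dx":0,"dy":0,"dz":0.003,"rx":0,"ry":0,"rz":0},{"dx":0,"dy":0,"dz":0.003,"rx":0,"ry":0,"rz":0}]'; python3 -m pendant '[{"dx":0,"dy":0,"dz":0.001,"rx":0,"ry":0,"rz":0},{"dx":0,"dy":0,"dz":0.002,"rx":0,"ry":0,"rz":0},{"dx":0,"dy":0,"dz":0.002,"rx":0,"ry":0,"rz":0}]'
```

```text
time: 26.47
ee_pos: [0.4504, 0.1355, 0.1383]
orientation: [-3.141, 0.0, 1.602]
force: [-0.7, 0.7, 0.1]
finger_gap: 0.0149
grip_force: 48.8
time: 26.8
ee_pos: [0.4506, 0.1356, 0.1355]
orientation: [3.141, -0.0, 1.602]
force: [0.2, 0.4, 2.0]
finger_gap: 0.0146
grip_force: 49.0
time: 27.05
ee_pos: [0.4506, 0.1356, 0.1335]
orientation: [3.141, -0.0, 1.602]
force: [-0.7, 0.4, 2.5]
finger_gap: 0.0148
grip_force: 49.2
```

```bash
python3 -m pendant '[{"dx":0,"dy":0,"dz":0.0007,"rx":0,"ry":0,"rz":0},{"dx":0,"dy":0,"dz":0.0015,"rx":0,"ry":0,"rz":0},{"dx":0,"dy":0,"dz":0.0015,"rx":0,"ry":0,"rz":0}]'; python3 -m pendant '[{"dx":0,"dy":0,"dz":0.0005,"rx":0,"ry":0,"rz":0},{"dx":0,"dy":0,"dz":0.001,"rx":0,"ry":0,"rz":0},{"dx":0,"dy":0,"dz":0.001,"rx":0,"ry":0,"rz":0}]'; python3 -m pendant '[{"dx":0,"dy":0,"dz":0.0005,"rx":0,"ry":0,"rz":0},{"dx":0,"dy":0,"dz":0.0005,"rx":0,"ry":0,"rz":0}]'
```

```text
time: 27.3
ee_pos: [0.4506, 0.1356, 0.132]
orientation: [3.141, -0.0, 1.602]
force: [0.0, -0.4, 4.1]
finger_gap: 0.0147
grip_force: 49.2
time: 27.55
ee_pos: [0.4506, 0.1356, 0.131]
orientation: [3.141, -0.0, 1.602]
force: [-0.3, -0.6, 3.4]
finger_gap: 0.0144
grip_force: 49.2
time: 27.72
ee_pos: [0.4506, 0.1356, 0.1305]
orientation: [3.141, -0.0, 1.602]
force: [-0.3, -0.3, 4.5]
finger_gap: 0.0147
grip_force: 49.2
```

Near the stop (about 5 N); a little further until the force rises clearly.

```bash
python3 -m pendant '[{"dx":0,"dy":0,"dz":0.0004,"rx":0,"ry":0,"rz":0},{"dx":0,"dy":0,"dz":0.0004,"rx":0,"ry":0,"rz":0}]'; python3 -m pendant '[{"dx":0,"dy":0,"dz":0.0004,"rx":0,"ry":0,"rz":0},{"dx":0,"dy":0,"dz":0.0004,"rx":0,"ry":0,"rz":0}]'; python3 -m pendant '[{"dx":0,"dy":0,"dz":0.0004,"rx":0,"ry":0,"rz":0},{"dx":0,"dy":0,"dz":0.0004,"rx":0,"ry":0,"rz":0},{"dx":0,"dy":0,"dz":0.0004,"rx":0,"ry":0,"rz":0}]'
```

```text
time: 27.88
ee_pos: [0.4506, 0.1356, 0.1304]
orientation: [3.141, -0.0, 1.602]
force: [-1.1, -0.7, 5.5]
finger_gap: 0.0149
grip_force: 49.6
time: 28.05
ee_pos: [0.4507, 0.1356, 0.1303]
orientation: [3.141, -0.0, 1.602]
force: [-1.8, 0.2, 8.0]
finger_gap: 0.0147
grip_force: 49.9
time: 28.3
ee_pos: [0.4508, 0.1357, 0.1301]
orientation: [3.141, -0.0, 1.602]
force: [-2.1, -0.0, 10.2]
finger_gap: 0.0149
grip_force: 50.1
```

```bash
python3 -m pendant '[{"dx":0,"dy":0,"dz":-0.0003,"rx":0,"ry":0,"rz":0},{"dx":0,"dy":0,"dz":-0.0003,"rx":0,"ry":0,"rz":0},{"dx":0,"dy":0,"dz":-0.0003,"rx":0,"ry":0,"rz":0}]'; python3 -c "
from rig import hand_in; print(hand_in())"
```

```text
time: 28.55
ee_pos: [0.4508, 0.1357, 0.1302]
orientation: [3.141, -0.0, 1.602]
force: [-1.4, 0.0, 7.9]
finger_gap: 0.0144
grip_force: 49.9
the job is handed in; nothing more can be done
None
```

The job is handed in: all three weights stand upright in the tray, and the gripper still holds the stylus with the red button pressed to its stop at about 8 N, after 28.6 s; no score came back.

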